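# Clear a jammed flask from the bottling chute

### The job

A flat pocket flask has jammed across the narrowing part of the sloping chute, caught under its side lips. Push it back up the chute until all of it is above the lips, then lift it out and lay it flat inside the red tray, label up, without dropping it. Leave the other bottles, the jar, the mug and the tape roll where they stand.

Things in the scene. Friction and masses are not known exactly. Their poses are not given: they have to be found in the camera images.
- flask_center (a point): Jammed flask: amber block 120 long (x) x 52 wide (y) x 30 mm thick (z), yellow label on the +z face, 0.2 to 0.45 kg. Point: centre of the block, 15 mm above its underside. At the start it lies label up on the chute floor, crosswise (its +y side downhill), skewed about 10 to 20 degrees, cap end farther uphill, ends against the converging walls.
- flask_cap (a point): Outer end of the flask's black cap (28 mm diameter, on the flask's mid-line), 84 mm along the flask's x from flask_center.
- chute_lip (a point): Chute: fixed, sloping 28 degrees, aluminium with black rubber floor. Point: on the floor's centre line at the upper end of the lips, 135 mm above the table. Its x points straight up the slope, y across, z square off the floor. Floor is z = 0 from x = -200 to +175 mm (upper end open). Rubber grips: the flask stays where left on the slope; pushing it up takes 3 to 6 N.
- chute_throat (a point): Point on the floor's centre line at x = -125 mm of chute_lip (same axes), where the walls have narrowed to 96 mm inside. In chute_lip axes: inner width 190 mm for x above -55 mm, narrowing evenly to 96 mm at x = -125, then 96 mm to a stop 27 mm high at x = -200. Side walls stand 41 mm above the floor.
- chute: The chute as a whole. In-turned lips run along both side walls from chute_lip down to the low end (top 60 mm yellow): underside 36 mm, top 39 mm above the floor. Between them an open slot 76 mm wide on the centre line lets a tool reach the flask. Above chute_lip the chute is open on top. Origin: on the table under chute_lip; x uphill, z up.
- red_tray: Red shallow tray, fixed, empty: 200 mm (its x) by 150 mm (its y), walls 5 mm thick and 25 mm high, floor 5 mm thick. Origin at the centre of its underside, on the table. It may change places with the blue tray.
- blue_tray: Blue tray of the same size, holding a good flask; leave it alone.
- flask_b_center (a point): Good flask of the same shape lying in the blue tray (bystander); the point is the centre of its block.
- bottle_a: Amber round bottle, 72 mm diameter, 200 mm tall, standing (bystander); origin at its underside.
- bottle_b: Green round bottle, 64 mm diameter, 170 mm tall, standing (bystander); origin at its underside.
- cork_jar: Glass jar, 60 mm diameter, 75 mm tall (bystander); origin at its underside.
- sample_mug: White cup, 64 mm diameter, 75 mm tall (bystander); origin at its underside.
- tape_roll: Cardboard-coloured roll, 90 mm diameter, 45 mm tall, lying flat (bystander); origin at its underside.

How it is judged:
On the way, in this order (a step that is already met when the one before it is completed fails the run):
1. the flask, still lying on the chute's floor, has been moved up until it is above the lips (x of flask_center in the frame of chute_lip above 0.028 m and z of flask_center in the frame of chute_lip below 0.022 m and angle between flask_center's own z axis and vertical below 0.65 rad), for 0.2 s.
2. the flask is lifted out of the chute, clear of its walls (z of flask_center in the frame of chute_lip above 0.06 m and height (world z) of flask_center above 0.12 m), for 0.1 s.
At the end, for the whole second after the job is handed in: The flask lies flat inside the red tray, label up (within 7 degrees of level, its centre within 50 mm of the tray's middle along the tray and 55 mm across it, and no more than 26 mm above the table), released and at rest (x of flask_center in the frame of red_tray between -0.05 and 0.05 m and y of flask_center in the frame of red_tray between -0.055 and 0.055 m and height (world z) of flask_center below 0.026 m and angle between flask_center's own z axis and vertical below 0.12 rad and linear speed of flask below 0.02 m/s); the robot touches nothing.
It fails at once if the flask was dropped (falling free faster than 0.7 m/s) (linear speed of flask above 0.7 m/s and contact force between flask and the fingers below 0.1 N).
It fails at once if a bystander was moved by more than 30 mm or tipped (distance of any of flask_b_center, bottle_a, bottle_b, cork_jar, sample_mug, tape_roll from where it was at the start of the episode above 0.03 m or angle between any of bottle_a, bottle_b, cork_jar, sample_mug's own z axis and vertical above 0.4 rad).
It also fails if it takes over 66 s, if anything falls off the work surface, if the arm or the gripper's body presses on something with over 40 N, if the wrist force passes 120 N, or if a joint passes its speed limit or range.

### The arm

A 6-joint arm with a two-finger parallel gripper is mounted at the origin on the work surface. World frame = base frame: x ahead of the robot, y to its left, z up, the work surface at z = 0. Lengths are in m, angles in rad, forces in N, time in s.
With the tool pointing down it reaches from about 0.425 to 0.95 m from the base axis. Payload 3.5 kg.
Tool frame: the origin (TCP) lies at the very end of the fingers, on their centre line; the grasp point (between the pads) lies 19 mm behind it; z points along the fingers, y is the line along which they close (so a half turn about z gives the same grasp; the last joint's range is limited). The gripper opens to 85 mm and grips with 20 to 120 N. Pads are 22 mm wide; open, the fingers measure 114 mm over their backs; the gripper's body (76 mm by 85 mm) begins 54 mm behind the grasp point. The pads swing forward as they close: fully open they stand 13 mm farther back than shut.
Start: joints at [-1.365, 0.286, 1.577, -0, 1.279, -0.15], TCP at [0.235, -0.633, 0.231] pointing down, gripper open.
Joint ranges: [-2.77, 2.77], [-0.9, 2.22], [0.21, 2.48], [-1.53, 4.67], [0.24, 2.81], [-2.84, 2.84]. Speed limits (rad/s): [2.79, 2.79, 3.14, 3.14, 3.14, 3.14].

### API

Orientations are given as a unit quaternion [x, y, z, w].
In Python, from plant import ctrl gives the robot as it stands.
- The arm moves only by the tool carry_out, never from a script. Its argument "deltas" is one flat list of numbers, 6 for each row, row after row: the shift along the tool's x, y, z in m, then the turn, a rotation vector about the tool's x, y, z in rad. A call has 1 to 5 rows; each row is the pose to reach, as a shift and turn from the pose commanded when the call began, along the tool's axes at that moment; what a row does not reach only later rows make up. A row lasts 1/8 s, in which the tool goes at most 62.5 mm and 10.7 degrees, less where a joint would pass 70% of its speed; a pose out of reach is approached as far as the arm can. A call with a gripper value outside its range is refused whole. "grip" is the opening in per cent of the stroke, from 0 (shut) to 100 (fully open), set as the call begins (left out, the last holds). The fingers move at their own pace and stop on an object; "grip_force" is the grip in N (left out, the last holds). Time passes only in rows, so rows that repeat a pose let the fingers close. It gives the time, the measured TCP pose, the force, the opening and the grip force at its end, in the units of the state.
- ctrl.get_state(): the state, without advancing time (a new reading comes with each control period).
- ctrl.read_camera(name): name is "side" or "top" or "wrist"; returns (picture, depth): 420x560x3 uint8, red, green, blue; 420x560 float32, m along the optical axis (not along the pixel's ray), 0 where there is no reading.
- ctrl.camera_model(name): a dict with "intrinsics" (3x3 intrinsics, pixels), "extrinsics" (4x4, takes a point from world to camera coordinates); the wrist camera has in their place "hand_eye" (4x4, takes a point from camera to tool coordinates, whose origin is the TCP and whose axes are the flange's). Camera axes: x right, y down, z forward; pixel columns grow to the right and rows downward; lengths in m; the calibration is good to about 2 mm. A picture is of the moment at which its call begins: read the wrist's pose just before it. camera_model takes no time and is no camera call.
- ctrl.sign_off(): hands the job in; it is judged then, once.
Trained networks look in the newest picture that a camera, given by its name, has taken for a name from the list of things; names that differ only in an ending like _2 or _b are one class to them, and where a whole thing is asked for, a point or a joint stands for the part that bears it (a point fixed in the world has none). Each returns a list of dicts, best first, with "score" (0 to 1); they miss things now and then, are a little off and sometimes report something else, mostly with a low value. They report only what shows in the picture. A call takes as long as a camera call.
- ctrl.find_in(camera, query): "uv" ([column, row] in pixels, amid what is visible of it).
The state is a dict: "time": time; "qpos": joint angles; "dq": joint speeds; "joint_efforts": joint torques, N m; "eef_pos": TCP position; "tcp_rot": TCP orientation; "contact_force": force on the tool from outside, world axes, zero at the start; "wrist_torque": the same for the moment, N m; "opening": opening from 0.0 (shut) to 1.0 (fully open); "finger_force": force on a finger pad.
Only numpy, scipy, OpenCV 4.12 (cv2) and the standard library are available. Lean on these libraries where they do the work, as an engineer would, in place of code of your own. Each camera call takes 0.05 s, during which the arm holds its last target. There are 200 camera calls.

## Working session

There is one attempt and no reset: what is moved stays moved. The work goes in short steps, Python scripts to look and compute and a tool call to move; the robot and the scene stay as the last step left them, time stands still between calls to the robot, and variables do not carry over. Pictures are saved under pics/ and viewed, at most 10 in all, crops included, and the job is handed in when it is done.

Besides the shell and the picture viewer there is one more tool, called after "Call:" by a JSON object that holds its "name" and its "arguments", one argument or row to a line. carry_out: Moves the arm, as the interface text tells. Its arguments: {"type":"object","properties":{"deltas":{"type":"array"},"grip":{"type":"number"},"grip_force":{"type":"number"}},"required":["deltas"]}

```bash
mkdir -p pics
cat > h.py <<'E'
import numpy as np, cv2
from plant import ctrl
from scipy.spatial.transform import Rotation as R
def T_cam(name):
    m=ctrl.camera_model(name); K=np.array(m["intrinsics"])
    if name=="wrist":
        s=ctrl.get_state(); T=np.eye(4); T[:3,:3]=R.from_quat(s["tcp_rot"]).as_matrix(); T[:3,3]=s["eef_pos"]
        return K,T@np.array(m["hand_eye"])
    return K,np.linalg.inv(np.array(m["extrinsics"]))
def cloud(name,save=None):
    K,T=T_cam(name); im,d=ctrl.read_camera(name)
    if save: cv2.imwrite(save,im[...,::-1])
    v,u=np.indices(d.shape)
    P=np.stack([(u-K[0,2])/K[0,0]*d,(v-K[1,2])/K[1,1]*d,d],-1)
    P=P@T[:3,:3].T+T[:3,3]; P[d==0]=np.nan
    return im,P
E
python3 - <<'E'
from h import *
np.set_printoptions(precision=3,suppress=True)
out=[]
for c in("top","side"):
    im,P=cloud(c); np.savez(f"pics/{c}.npz",im=im,P=P); out.append(im)
    for q in("flask_center","flask_cap","chute_lip","chute_throat","red_tray","blue_tray","bottle_a","bottle_b","cork_jar","sample_mug","tape_roll"):
        for r in ctrl.find_in(c,q)[:2]:
            u,v=r["uv"]; print(c,q,r["score"],np.round(r["uv"]),P[int(v),int(u)])
s=ctrl.get_state();print(s["time"],s["tcp_rot"],s["contact_force"])
cv2.imwrite("pics/top.png",out[0][...,::-1]);cv2.imwrite("pics/side.png",out[1][...,::-1])
E
```

```text
top flask_center 0.77 [258. 197.] [0.603 0.08  0.134]
top flask_cap 0.82 [260. 197.] [0.606 0.073 0.132]
top flask_cap 0.41 [219. 193.] [0.612 0.173 0.149]
top chute_throat 0.44 [444. 232.] [ 0.53  -0.402  0.038]
top red_tray 0.87 [367. 235.] [ 0.526 -0.21   0.004]
top blue_tray 0.89 [429. 229.] [ 0.541 -0.374  0.007]
top bottle_a 0.92 [109. 258.] [0.455 0.439 0.125]
top bottle_a 0.82 [316. 137.] [ 0.752 -0.06   0.151]
top bottle_b 0.92 [109. 258.] [0.455 0.439 0.125]
top bottle_b 0.82 [316. 137.] [ 0.752 -0.06   0.151]
top cork_jar 0.6 [308. 290.] [ 0.379 -0.047  0.077]
top sample_mug 0.92 [275. 293.] [0.37  0.039 0.004]
top tape_roll 0.63 [360. 145.] [ 0.769 -0.192  0.029]
side flask_center 0.91 [258. 216.] [0.606 0.098 0.129]
side flask_center 0.27 [283. 384.] [0.457 0.481 0.118]
side flask_cap 0.72 [262. 214.] [0.6   0.097 0.136]
side chute_lip 0.74 [321. 145.] [ 0.546 -0.389  0.009]
side chute_lip 0.35 [212. 176.] [ 0.76  -0.029  0.123]
side chute_throat 0.55 [236. 238.] [0.62  0.214 0.17 ]
side red_tray 0.83 [319. 177.] [ 0.525 -0.231  0.008]
side blue_tray 0.81 [320. 144.] [ 0.55  -0.373  0.026]
side bottle_a 0.85 [213. 177.] [ 0.758 -0.028  0.118]
side bottle_a 0.76 [281. 385.] [0.462 0.481 0.115]
side bottle_b 0.85 [213. 177.] [ 0.758 -0.028  0.118]
side bottle_b 0.76 [281. 385.] [0.462 0.481 0.115]
side cork_jar 0.71 [365. 215.] [ 0.376 -0.023  0.077]
side sample_mug 0.91 [363. 242.] [0.373 0.016 0.028]
side tape_roll 0.93 [240. 169.] [ 0.749 -0.213  0.013]
1.2 [0.984 0.177 0.    0.   ] [ 0.611 -0.216 -0.022]
```

View pics/top.png

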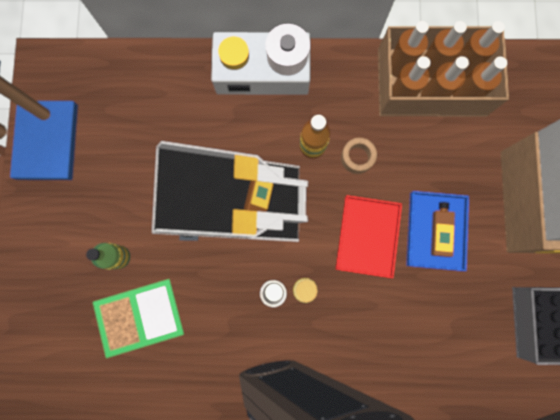

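View pics/side.png

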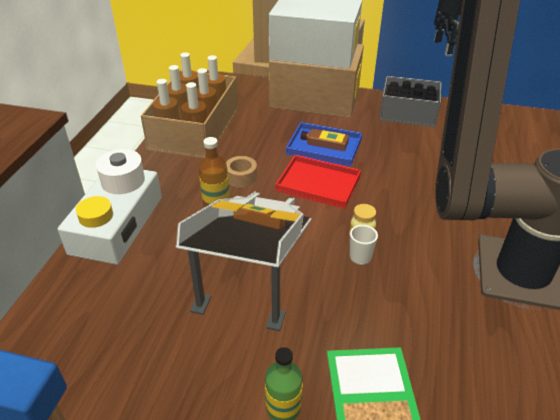

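```bash
cat > a.py <<'E'
from h import *
np.set_printoptions(precision=3,suppress=True)
z=np.load("pics/top.npz"); im=z["im"].astype(int);P=z["P"]
m=np.zeros(im.shape[:2],bool); m[160:226,168:228]=1
m&=(im.max(-1)<60)&np.isfinite(P[...,0])
Q=P[m]; 
for _ in range(3):
    c=Q.mean(0); n=np.linalg.svd(Q-c)[2][2]; n*=np.sign(n[2]); d=(Q-c)@n; Q=Q[abs(d)<0.006]
print("n",n,"slope",np.degrees(np.arccos(n[2])),d.std(),len(Q))
# whole chute region in plane frame
up=np.array([-n[0],-n[1],0]); up/=np.linalg.norm(up)
print("az up",np.degrees(np.arctan2(up[1],up[0])))
for cam in("top","side"):
    z=np.load(f"pics/{cam}.npz"); im=z["im"];P=z["P"]
    hsv=cv2.cvtColor(im,cv2.COLOR_RGB2HSV)
    yel=(hsv[...,0]>18)&(hsv[...,0]<32)&(hsv[...,1]>150)&(hsv[...,2]>110)
    h=(P-c)@n
    near=(np.linalg.norm(P-c,axis=-1)<0.35)&(h>0.025)&(h<0.06)&yel
    l,lab,st,ce=cv2.connectedComponentsWithStats(near.astype(np.uint8))
    for i in range(1,l):
        if st[i,4]>40:
            vv,uu=np.where(lab==i); hull=cv2.minAreaRect(np.c_[uu,vv].astype(np.float32)); print(cam,st[i],h[lab==i].mean(),P[lab==i].mean(0)); print(cv2.boxPoints(hull))
E
python3 a.py
python3 - <<'E'
import cv2
i=cv2.imread('pics/top.png')[130:260,140:330]; cv2.imwrite('pics/c1.png',cv2.resize(i,None,fx=4,fy=4,interpolation=cv2.INTER_CUBIC))
E
```

```text
n [-0.004 -0.468  0.884] slope 27.89067478089606 0.0017757273398407564 3941
az up 89.45345421480913
top [301 137  19  15  55] 0.04679926098944723 [ 0.745 -0.048  0.085]
[[297.361 142.039]
 [301.    137.   ]
 [319.    150.   ]
 [315.361 155.039]]
top [235 156  38  53 767] 0.035642693739785986 [0.646 0.093 0.147]
[[225.627 161.768]
 [249.339 147.176]
 [281.339 199.176]
 [257.627 213.768]]
top [233 209  23  25 507] 0.038955334329471215 [0.541 0.109 0.158]
[[232.245 231.838]
 [233.603 208.741]
 [256.231 210.072]
 [254.872 233.169]]
side [200 178  28  14 208] 0.03944827352738843 [ 0.761 -0.037  0.083]
[[200. 178.]
 [227. 178.]
 [227. 191.]
 [200. 191.]]
side [212 201  62  13 288] 0.03513516197348057 [0.65 0.1  0.15]
[[211.829 207.537]
 [212.683 199.854]
 [273.378 206.598]
 [272.524 214.28 ]]
side [354 207  14  11  77] 0.0316461816193965 [ 0.39  -0.029  0.076]
[[351.471 211.118]
 [355.777 206.094]
 [367.635 216.259]
 [363.329 221.282]]
side [271 211  29  10 182] 0.03818204891357327 [0.541 0.114 0.16 ]
[[270.58 216.94]
 [271.62 209.66]
 [299.06 213.58]
 [298.02 220.86]]
```

View pics/c1.png

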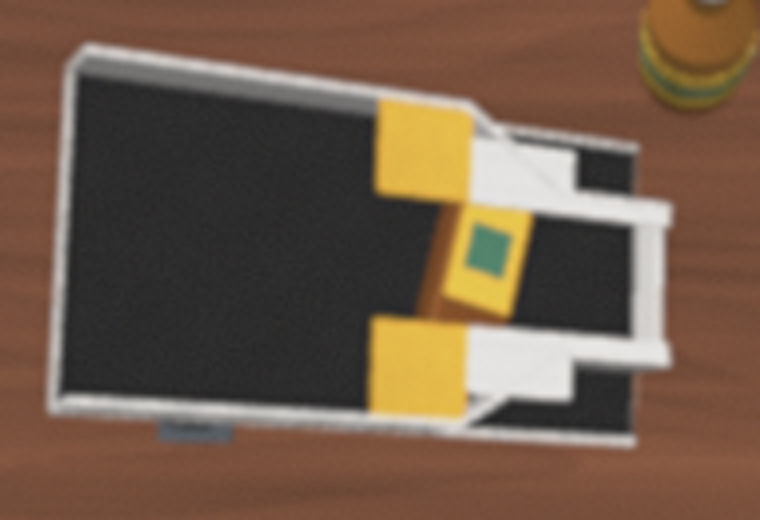

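```bash
cat >> a.py <<'E'
print("-----")
K,T=T_cam("top")
def ray(uv,h):
    u,v=np.array(uv)/4+np.array([140,130]); u-=.4;v-=.4
    dd=T[:3,:3]@[(u-K[0,2])/K[0,0],(v-K[1,2])/K[1,1],1]; o=T[:3,3]
    return o+dd*((h-(o-c)@n)/(dd@n))
A=[ray(p,.039) for p in((378,97),(375,193),(371,318),(369,415))]
B=[ray(p,.039) for p in((570,205),(570,334))]
ux=(A[1]-B[0])+(A[2]-B[1]); ux-=n*(ux@n); ux/=np.linalg.norm(ux); uy=np.cross(n,ux)
print("axis slot",ux, "yaxis",uy, "from lips' ends",(A[3]-A[0])/np.linalg.norm(A[3]-A[0]))
print("slot w",(A[2]-A[1])@uy,(B[1]-B[0])@uy)
lip=(A[1]+A[2])/2-n*.039; print("lip",lip)
C=np.c_[ux,uy,n]
for p in((489,250),(463,203),(443,295),(532,212),(512,318)): print(p,(ray(p,.030)-lip)@C)
np.savez("chute.npz",C=C,lip=lip)
# tray
z=np.load("pics/top.npz"); hsv=cv2.cvtColor(z["im"],cv2.COLOR_RGB2HSV)
red=((hsv[...,0]<6)|(hsv[...,0]>174))&(hsv[...,1]>180)&(hsv[...,2]>120); red[:180]=0;red[:,:330]=0
l,lab,st,ce=cv2.connectedComponentsWithStats(red.astype(np.uint8)); i=1+st[1:,4].argmax(); P=z["P"][lab==i]
P=P[np.isfinite(P).all(1)]
r=cv2.minAreaRect(P[:,:2].astype(np.float32)); print(r,cv2.boxPoints(r),P[:,2].min(),np.median(P[:,2]))
E
python3 a.py | sed -n '/-----/,$p'
```

```text
-----
axis slot [-0.024  0.884  0.468] yaxis [-1.    -0.019 -0.015] from lips' ends [-1.     0.007 -0.002]
slot w 0.07451660946208272 0.08119061724189146
lip [0.605 0.153 0.138]
(489, 250) [-0.08 -0.01  0.03]
(463, 203) [-0.062 -0.038  0.03 ]
(443, 295) [-0.049  0.02   0.03 ]
(532, 212) [-0.109 -0.036  0.03 ]
(512, 318) [-0.095  0.031  0.03 ]
((0.5200818181037903, -0.21204647421836853), (0.14924772083759308, 0.19943171739578247), 81.6185302734375) [[ 0.411 -0.271]
 [ 0.608 -0.3  ]
 [ 0.63  -0.153]
 [ 0.432 -0.124]] -0.0010372574908332766 0.006934592841048914
```

```bash
cat >> h.py <<'E'
np.set_printoptions(precision=4,suppress=True)
az=np.radians(90.5); S=np.radians(28)
ux=np.array([np.cos(az)*np.cos(S),np.sin(az)*np.cos(S),np.sin(S)]); uy=np.array([-np.sin(az),np.cos(az),0]); n=np.cross(ux,uy)
C=np.c_[ux,uy,n]; lip=np.array([.605,.153,.135])
def tool(skew):  # y along flask y (downhill)
    s=np.radians(skew); y=C@[-np.cos(s),np.sin(s),0]; z=-n; return np.c_[np.cross(y,z),y,z]
def delta(p,Rm):
    s=ctrl.get_state(); R0=R.from_quat(s["tcp_rot"]).as_matrix()
    print("t",s["time"],"delta",R0.T@(np.array(p)-s["eef_pos"]),R.from_matrix(R0.T@Rm).as_rotvec(), "F",np.array(s["contact_force"]),"q",np.array(s["qpos"]))
def inch(p): return lip+C@np.array(p)
E
python3 - <<'E'
from h import *
print(ctrl.camera_model("wrist"))
p=inch([-.078,-.003,.20]); print(p); delta(p,tool(13))
delta([.42,-.28,.35],tool(13))
E
```

```text
{'intrinsics': array([[360.4036,   0.    , 278.0965],
       [  0.    , 360.4036, 209.6858],
       [  0.    ,   0.    ,   1.    ]]), 'hand_eye': array([[ 0.0005, -0.9467, -0.322 ,  0.083 ],
       [ 1.    ,  0.0005, -0.    , -0.0003],
       [ 0.0002, -0.322 ,  0.9467, -0.1423],
       [ 0.    ,  0.    ,  0.    ,  1.    ]])}
[ 0.6094 -0.0097  0.275 ]
t 1.2 delta [ 0.5678 -0.4536 -0.0436] [0.4945 0.0297 0.5624] F [ 0.6107 -0.2165 -0.0225] q [-1.365   0.2863  1.5767  0.      1.2786 -0.15  ]
t 1.2 delta [ 0.2961 -0.2662 -0.1187] [0.4945 0.0297 0.5624] F [ 0.6107 -0.2165 -0.0225] q [-1.365   0.2863  1.5767  0.      1.2786 -0.15  ]
```

Call:
{"name": "carry_out", "arguments": {
  "deltas": [0.3,-0.26,-0.12,0.25,0.015,0.28,0.3,-0.26,-0.12,0.25,0.015,0.28,0.3,-0.26,-0.12,0.25,0.015,0.28,0.3,-0.26,-0.12,0.25,0.015,0.28,0.3,-0.26,-0.12,0.25,0.015,0.28],
  "grip": 100
}}

```text
time: 1.82
eef_pos: [0.3795, -0.3687, 0.3224]
tcp_rot: [0.992, 0.037, -0.014, -0.123]
contact_force: [0.4, 0.0, -0.1]
opening: 1.0
finger_force: 0.0
```

Run:
```python
from h import *
s=ctrl.get_state();print(s["eef_pos"])
p=inch([-.078,-.003,.20]); delta(p,tool(13))
```

```text
[ 0.3795 -0.3687  0.3224]
t 1.825 delta [ 0.2575 -0.3194  0.1248] [0.2448 0.0153 0.282 ] F [ 0.3936  0.0351 -0.1237] q [-1.0099  0.023   1.7215  0.0981  1.6265  0.481 ]
```

Call:
{"name": "carry_out", "arguments": {
  "deltas": [0.257,-0.32,0.085,0.245,0.015,0.282,0.257,-0.32,0.085,0.245,0.015,0.282,0.257,-0.32,0.085,0.245,0.015,0.282,0.257,-0.32,0.085,0.245,0.015,0.282,0.257,-0.32,0.085,0.245,0.015,0.282]
}}

```text
time: 2.45
eef_pos: [0.5517, -0.1079, 0.3154]
tcp_rot: [0.965, -0.106, -0.028, -0.24]
contact_force: [0.4, -0.7, -0.5]
opening: 1.001
finger_force: 0.0
```

Run:
```python
from h import *
s=ctrl.get_state();print(s["eef_pos"])
p=inch([-.078,-.003,.20]); delta(p,tool(13))
```

```text
[ 0.5517 -0.1079  0.3154]
t 2.45 delta [ 0.0419 -0.0786  0.0815] [-0.      0.0001 -0.    ] F [ 0.4034 -0.6515 -0.4727] q [-0.5563  0.0776  1.7157  0.4082  1.6212  1.1968]
```

Call:
{"name": "carry_out", "arguments": {
  "deltas": [0.042,-0.078,0.06,0,0,0,0.042,-0.078,0.06,0,0,0,0.042,-0.078,0.06,0,0,0]
}}

```text
time: 2.82
eef_pos: [0.6086, -0.0193, 0.2924]
tcp_rot: [0.965, -0.103, -0.03, -0.241]
contact_force: [0.2, 0.4, -0.3]
opening: 1.001
finger_force: 0.0
```

Run:
```python
from h import *
im,P=cloud("wrist","pics/w1.png"); np.savez("pics/w1.npz",im=im,P=P)
for q in("flask_center","flask_cap","chute_lip","chute_throat"):
    for r in ctrl.find_in("wrist",q)[:2]:
        u,v=r["uv"]; print(q,r["score"],np.round(r["uv"]),C.T@(P[int(v),int(u)]-lip))
delta(inch([-.078,-.003,.20]),tool(13))
```

```text
flask_center 0.79 [278. 181.] [-0.0766 -0.0004  0.0309]
flask_cap 0.85 [276. 182.] [-0.0747 -0.0007  0.0305]
flask_cap 0.61 [ 71. 291.] [ 0.2756  0.1336 -0.1135]
chute_lip 0.68 [216. 178.] [-0.0145 -0.0107  0.    ]
chute_throat 0.83 [216. 172.] [-0.0148 -0.0159 -0.0005]
t 3.075 delta [ 0.0005 -0.0032  0.0232] [-0.0001 -0.0007 -0.0011] F [ 0.7433  0.2353 -1.0206] q [-0.3886  0.1541  1.6707  0.4484  1.524   1.3329]
```

View pics/w1.png

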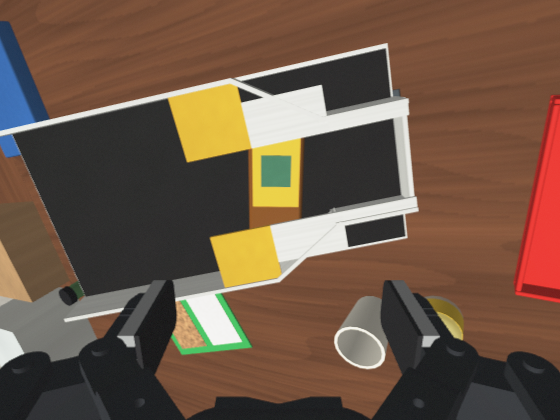

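Run:
```python
from h import *
P=np.load("pics/w1.npz")["P"]
f=lambda u,v:C.T@(P[v,u]-lip)
for u,v in((254,165),(254,200),(299,150),(299,200),(275,150),(275,215),(180,110),(222,240),(196,155),(244,143),(220,242),(274,228),(60,200),(350,170),(150,130),(150,270)): print((u,v),f(u,v))
# tool-y of flask mid
s=ctrl.get_state();Rm=R.from_quat(s["tcp_rot"]).as_matrix()
for u,v in((254,180),(299,180)): print(Rm.T@(P[v,u]-s["eef_pos"]))
```

```text
(254, 165) [-0.0592 -0.0202  0.0312]
(254, 200) [-0.0508  0.0131  0.0307]
(299, 150) [-0.1028 -0.0247  0.032 ]
(299, 200) [-0.093   0.0233  0.0287]
(275, 150) [-0.0813 -0.0293  0.0304]
(275, 215) [-0.0671  0.0326  0.0305]
(180, 110) [-0.0097 -0.0826  0.0403]
(222, 240) [-0.0113  0.044   0.0377]
(196, 155) [-0.0117 -0.0423  0.0404]
(244, 143) [-0.0562 -0.0429  0.0389]
(220, 242) [-0.0092  0.045   0.0392]
(274, 228) [-0.0639  0.0424  0.039 ]
(60, 200) [ 0.1528 -0.0231 -0.0005]
(350, 170) [-0.1501  0.0126  0.0002]
(150, 130) [ 0.0358 -0.0709  0.0003]
(150, 270) [ 0.0883  0.0768 -0.0011]
[-0.0017 -0.0257  0.1927]
[-0.0019  0.0169  0.1943]
```

Run:
```python
from h import *
for h in(.05,.008): delta(inch([-.0762,.002,h]),tool(13))
```

```text
t 3.075 delta [-0.0049 -0.0039  0.1732] [-0.0001 -0.0007 -0.0011] F [ 0.7433  0.2353 -1.0206] q [-0.3886  0.1541  1.6707  0.4484  1.524   1.3329]
t 3.075 delta [-0.0049 -0.0039  0.2152] [-0.0001 -0.0007 -0.0011] F [ 0.7433  0.2353 -1.0206] q [-0.3886  0.1541  1.6707  0.4484  1.524   1.3329]
```

Call:
{"name": "carry_out", "arguments": {
  "deltas": [-0.005,-0.004,0.05,0,0,0,-0.005,-0.004,0.1,0,0,0,-0.005,-0.004,0.14,0,0,0,-0.005,-0.004,0.165,0,0,0,-0.005,-0.004,0.173,0,0,0]
}}

```text
time: 3.7
eef_pos: [0.6027, 0.0632, 0.1419]
tcp_rot: [0.964, -0.106, -0.03, -0.241]
contact_force: [1.0, 0.1, 0.3]
opening: 0.998
finger_force: 0.0
```

Call:
{"name": "carry_out", "arguments": {
  "deltas": [0,0,0.012,0,0,0,0,0,0.024,0,0,0,0,0,0.034,0,0,0,0,0,0.04,0,0,0,0,0,0.04,0,0,0]
}}

```text
time: 4.32
eef_pos: [0.6031, 0.0827, 0.1074]
tcp_rot: [0.964, -0.105, -0.029, -0.24]
contact_force: [0.2, 0.1, -0.3]
opening: 1.001
finger_force: 0.0
```

Run:
```python
from h import *
delta(inch([-.0762,.002,.008]),tool(13))
im,P=cloud("wrist","pics/w2.png")
```

```text
t 4.325 delta [0.0007 0.0011 0.0006] [-0.0002  0.0018  0.0001] F [ 0.2315  0.0654 -0.3353] q [-0.2243  0.3044  1.8561  0.5217  1.1601  1.3084]
```

View pics/w2.png

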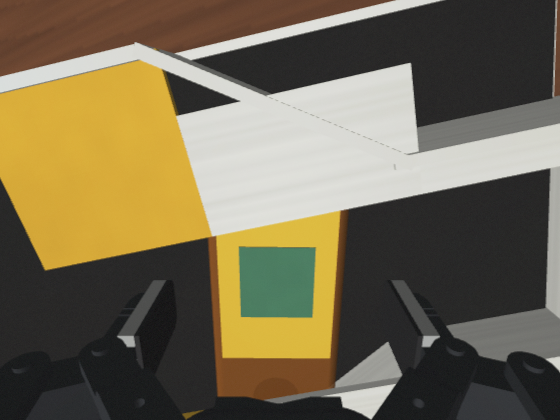

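Call:
{"name": "carry_out", "arguments": {
  "deltas": [0,0,0,0,0,0,0,0,0,0,0,0,0,0,0.002,0,0,0,0,0,0.004,0,0,0],
  "grip": 74,
  "grip_force": 40
}}

```text
time: 4.88
eef_pos: [0.6034, 0.0843, 0.1043]
tcp_rot: [0.964, -0.106, -0.029, -0.24]
contact_force: [0.6, 0.2, -0.2]
opening: 0.74
finger_force: 0.0
```

Call:
{"name": "carry_out", "arguments": {
  "deltas": [0,0,0.002,0,0,0,0,0,0.002,0,0,0]
}}

```text
time: 5.12
eef_pos: [0.6032, 0.0854, 0.1023]
tcp_rot: [0.964, -0.105, -0.029, -0.24]
contact_force: [-0.4, 0.4, 0.2]
opening: 0.741
finger_force: 0.0
```

Call:
{"name": "carry_out", "arguments": {
  "deltas": [0,0,0.002,0,0,0,0,0,0.002,0,0,0]
}}

```text
time: 5.38
eef_pos: [0.6032, 0.0863, 0.1006]
tcp_rot: [0.964, -0.105, -0.029, -0.24]
contact_force: [0.5, -0.5, 0.3]
opening: 0.745
finger_force: 0.0
```

Call:
{"name": "carry_out", "arguments": {
  "deltas": [0,0,0,0,0,0,0,0,0,0,0,0,0,0,0,0,0,0,0,0,0,0,0,0],
  "grip": 40,
  "grip_force": 40
}}

```text
time: 5.88
eef_pos: [0.6037, 0.0859, 0.1009]
tcp_rot: [0.965, -0.106, -0.028, -0.24]
contact_force: [1.1, -1.3, 0.2]
opening: 0.6
finger_force: 45.4
```

Run:
```python
from h import *
s=ctrl.get_state();print(C.T@(s["eef_pos"]-lip),s["wrist_torque"])
delta(inch([.055,.002,.002]),tool(13))
```

```text
[-0.0752  0.0019  0.0014] [-0.3586 -0.0901 -0.0629]
t 5.875 delta [-0.0293 -0.1269 -0.0006] [0.     0.     0.0002] F [ 1.0744 -1.2998  0.2442] q [-0.2188  0.3132  1.8586  0.5258  1.1463  1.3064]
```

Call:
{"name": "carry_out", "arguments": {
  "deltas": [-0.001,-0.005,0,0,0,0,-0.003,-0.012,0,0,0,0,-0.0045,-0.02,0,0,0,0,-0.0065,-0.028,0,0,0,0,-0.008,-0.035,0,0,0,0]
}}

```text
time: 6.5
eef_pos: [0.6032, 0.1167, 0.1174]
tcp_rot: [0.965, -0.105, -0.029, -0.239]
contact_force: [0.3, -6.3, 0.2]
opening: 0.604
finger_force: 45.7
```

Call:
{"name": "carry_out", "arguments": {
  "deltas": [-0.003,-0.013,0,0,0,0,-0.006,-0.027,0,0,0,0,-0.01,-0.042,0,0,0,0,-0.013,-0.057,0,0,0,0,-0.016,-0.07,0,0,0,0]
}}

```text
time: 7.12
eef_pos: [0.6027, 0.1801, 0.1511]
tcp_rot: [0.965, -0.105, -0.029, -0.239]
contact_force: [-0.1, -6.8, -0.4]
opening: 0.6
finger_force: 45.7
```

Call:
{"name": "carry_out", "arguments": {
  "deltas": [-0.003,-0.013,0,0,0,0,-0.006,-0.025,0,0,0,0,-0.006,-0.025,0,0,0,0,-0.006,-0.025,0,0,0,0]
}}

```text
time: 7.62
eef_pos: [0.6022, 0.2045, 0.164]
tcp_rot: [0.964, -0.105, -0.029, -0.241]
contact_force: [-0.5, 0.3, 3.4]
opening: 0.597
finger_force: 45.6
```

Run:
```python
from h import *
s=ctrl.get_state();print(C.T@(s["eef_pos"]-lip),s["wrist_torque"],s["contact_force"],s["opening"],s["finger_force"])
im,P=cloud("wrist","pics/w3.png")
```

```text
[0.0591 0.0023 0.0014] [0.0506 0.0359 0.0166] [-0.4505  0.3492  3.362 ] 0.5974313233876253 45.612446665763855
```

View pics/w3.png

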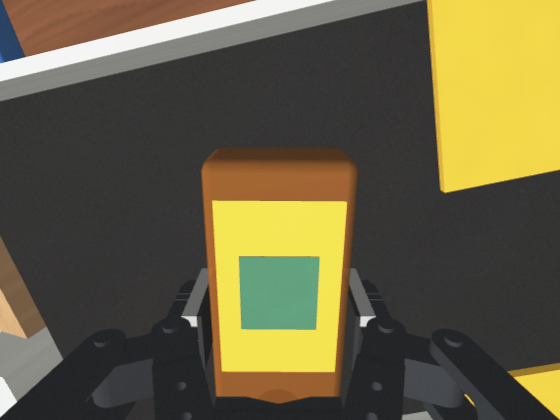

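Call:
{"name": "carry_out", "arguments": {
  "deltas": [0,0,0,0,0,0,0,0,-0.006,0,0,0,0,0,-0.02,0,0,0,0,0,-0.04,0,0,0,0,0,-0.06,0,0,0],
  "grip": 40,
  "grip_force": 65
}}

```text
time: 8.3
eef_pos: [0.6029, 0.1748, 0.218]
tcp_rot: [0.965, -0.106, -0.028, -0.24]
contact_force: [-0.6, 0.1, -3.4]
opening: 0.599
finger_force: 68.1
```

Call:
{"name": "carry_out", "arguments": {
  "deltas": [0,0,-0.02,0,0,0,0,0,-0.045,0,0,0,0,0,-0.07,0,0,0,0,0,-0.08,0,0,0,0,0,-0.08,0,0,0]
}}

```text
time: 8.93
eef_pos: [0.6034, 0.1377, 0.2882]
tcp_rot: [0.965, -0.106, -0.028, -0.24]
contact_force: [0.4, 1.1, -4.1]
opening: 0.596
finger_force: 68.3
```

```bash
cat >> h.py <<'E'
ta=np.radians(171.6); tx=np.array([np.cos(ta),np.sin(ta),0]); ty=np.array([-np.sin(ta),np.cos(ta),0])
trayc=np.array([.5205,-.2120,0]); Rtray=np.c_[np.cross(ty,[0,0,-1.]),ty,[0,0,-1.]]
E
python3 - <<'E'
from h import *
s=ctrl.get_state();print(C.T@(s["eef_pos"]-lip),s["wrist_torque"],s["contact_force"],s["opening"],s["finger_force"],s["eef_pos"])
print(Rtray)
delta([.53,-.05,.30],Rtray)
delta(trayc-.012*tx+[0,0,.2],Rtray)
for r in ctrl.find_in("wrist","flask_center")[:1]:print(r)
E
```

```text
[0.0584 0.0017 0.1424] [-0.4827  0.0118  0.0254] [ 0.3845  1.1203 -4.115 ] 0.5960306549128676 68.29071879386902 [0.6034 0.1377 0.2882]
[[ 0.9893 -0.1461  0.    ]
 [-0.1461 -0.9893  0.    ]
 [ 0.      0.     -1.    ]]
t 8.925 delta [-0.0372  0.1723 -0.0984] [-0.4804  0.0917 -0.07  ] F [ 0.3845  1.1203 -4.115 ] q [-0.1336  0.1123  1.728   0.4917  1.398   1.5452]
t 8.925 delta [ 0.0068  0.3588 -0.087 ] [-0.4804  0.0917 -0.07  ] F [ 0.3845  1.1203 -4.115 ] q [-0.1336  0.1123  1.728   0.4917  1.398   1.5452]
{'uv': [279.8, 265.6], 'score': 0.75}
```

Call:
{"name": "carry_out", "arguments": {
  "deltas": [-0.01,0.05,-0.03,-0.12,0.023,-0.017,-0.02,0.1,-0.06,-0.24,0.046,-0.035,-0.037,0.15,-0.098,-0.36,0.07,-0.053,-0.03,0.2,-0.095,-0.48,0.092,-0.07,-0.02,0.25,-0.09,-0.48,0.092,-0.07]
}}

```text
time: 9.6
eef_pos: [0.5293, -0.1151, 0.2537]
tcp_rot: [0.997, -0.072, -0.0, -0.001]
contact_force: [0.7, -0.9, -4.1]
opening: 0.592
finger_force: 69.5
```

Run:
```python
from h import *
delta(trayc-.012*tx+[0,0,.12],Rtray)
s=ctrl.get_state();print(s["eef_pos"],s["opening"],s["finger_force"])
```

```text
t 9.6 delta [0.0172 0.0974 0.1336] [-0.0012  0.0005  0.003 ] F [ 0.7479 -0.8795 -4.0727] q [-0.4019 -0.0259  1.8806  0.0011  1.2876  1.3122]
[ 0.5293 -0.1151  0.2537] 0.5922768180938359 69.53866839408875
```

Call:
{"name": "carry_out", "arguments": {
  "deltas": [0.01,0.05,0.03,0,0,0,0.017,0.085,0.08,0,0,0,0.017,0.097,0.12,0,0,0,0.017,0.097,0.134,0,0,0,0.017,0.097,0.134,0,0,0]
}}

```text
time: 10.22
eef_pos: [0.5316, -0.2128, 0.119]
tcp_rot: [0.997, -0.073, -0.002, -0.001]
contact_force: [-0.6, 0.3, -3.4]
opening: 0.595
finger_force: 69.5
```

Run:
```python
from h import *
im,P=cloud("wrist","pics/w4.png")
delta(trayc-.012*tx+[0,0,.0075],Rtray)
hsv=cv2.cvtColor(im,cv2.COLOR_RGB2HSV)
m=(hsv[...,0]>20)&(hsv[...,0]<32)&(hsv[...,1]>180)&(hsv[...,2]>150)
Q=P[m&np.isfinite(P[...,0])]; Q=Q[Q[:,2]>.1]; c=np.median(Q,0); nn=np.linalg.svd(Q-c)[2][2]; print(c,nn,len(Q))
```

```text
t 10.275 delta [-0.0002  0.0005  0.1133] [-0.0008  0.0009  0.0013] F [ 0.3919 -0.0006 -2.3004] q [-0.5579  0.1833  1.9145  0.0004  1.0449  1.1579]
[ 0.5333 -0.2108  0.1479] [ 0.0103 -0.0172 -0.9998] 141
```

View pics/w4.png

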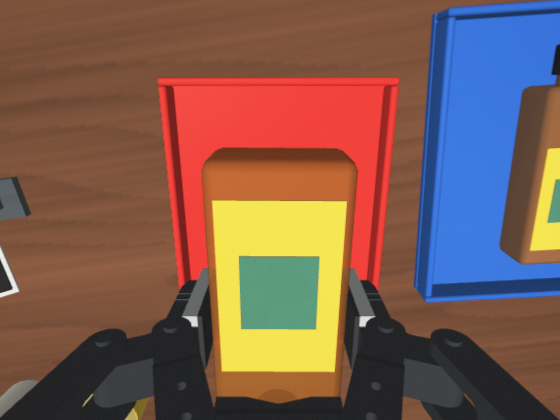

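Call:
{"name": "carry_out", "arguments": {
  "deltas": [0,0,0.03,0,0,0,0,0,0.06,0,0,0,0,0,0.085,0,0,0,0,0,0.1,0,0,0,0,0,0.105,0,0,0]
}}

```text
time: 10.9
eef_pos: [0.5328, -0.214, 0.0159]
tcp_rot: [0.997, -0.073, -0.0, 0.0]
contact_force: [-0.5, 0.5, -4.3]
opening: 0.597
finger_force: 69.6
```

Call:
{"name": "carry_out", "arguments": {
  "deltas": [0,0,0.003,0,0,0,0,0,0.005,0,0,0,0,0,0.006,0,0,0,0,0,0.006,0,0,0]
}}

```text
time: 11.4
eef_pos: [0.5321, -0.2143, 0.0094]
tcp_rot: [0.997, -0.073, -0.001, -0.0]
contact_force: [-0.2, -0.4, -3.7]
opening: 0.598
finger_force: 69.6
```

Still carrying the weight; creep down until contact.

Call:
{"name": "carry_out", "arguments": {
  "deltas": [0,0,0.0015,0,0,0,0,0,0.002,0,0,0,0,0,0.002,0,0,0]
}}

```text
time: 11.78
eef_pos: [0.5319, -0.2141, 0.0071]
tcp_rot: [0.997, -0.073, -0.001, -0.0]
contact_force: [0.4, 0.1, -3.6]
opening: 0.595
finger_force: 69.6
```

Call:
{"name": "carry_out", "arguments": {
  "deltas": [0,0,0.001,0,0,0,0,0,0.001,0,0,0]
}}

```text
time: 12.02
eef_pos: [0.5321, -0.2142, 0.0064]
tcp_rot: [0.997, -0.073, -0.001, -0.0]
contact_force: [0.0, -0.5, -2.1]
opening: 0.594
finger_force: 69.9
```

Contact is beginning.

Call:
{"name": "carry_out", "arguments": {
  "deltas": [0,0,0.0007,0,0,0,0,0,0.0007,0,0,0]
}}

```text
time: 12.28
eef_pos: [0.5322, -0.2142, 0.0061]
tcp_rot: [0.997, -0.073, -0.001, -0.0]
contact_force: [-1.5, 1.0, 1.4]
opening: 0.598
finger_force: 70.4
```

Call:
{"name": "carry_out", "arguments": {
  "deltas": [0,0,0,0,0,0,0,0,0,0,0,0,0,0,0,0,0,0,0,0,0,0,0,0],
  "grip": 85
}}

```text
time: 12.78
eef_pos: [0.532, -0.2142, 0.0055]
tcp_rot: [0.997, -0.073, -0.001, -0.0]
contact_force: [0.5, 0.5, -0.1]
opening: 0.848
finger_force: 0.0
```

Call:
{"name": "carry_out", "arguments": {
  "deltas": [0,0,-0.01,0,0,0,0,0,-0.03,0,0,0,0,0,-0.07,0,0,0,0,0,-0.12,0,0,0,0,0,-0.15,0,0,0]
}}

```text
time: 13.4
eef_pos: [0.5335, -0.215, 0.1605]
tcp_rot: [0.997, -0.073, 0.002, 0.001]
contact_force: [-0.2, -1.0, -0.7]
opening: 0.845
finger_force: 0.0
```

Call:
{"name": "carry_out", "arguments": {
  "deltas": [0,0,-0.03,0,0,0,0,0,-0.05,0,0,0,0,0,-0.05,0,0,0]
}}

```text
time: 13.78
eef_pos: [0.5333, -0.2148, 0.2082]
tcp_rot: [0.997, -0.073, 0.001, 0.001]
contact_force: [-0.9, 0.2, 0.2]
opening: 0.849
finger_force: 0.0
```

Run:
```python
from h import *
im,P=cloud("wrist","pics/w5.png")
hsv=cv2.cvtColor(im,cv2.COLOR_RGB2HSV)
m=(hsv[...,0]>20)&(hsv[...,0]<32)&(hsv[...,1]>180)&(hsv[...,2]>150)&(np.abs(P[...,:2]-trayc[:2]).max(-1)<.1)
Q=P[m]; c=Q.mean(0); nn=np.linalg.svd(Q-c)[2][2]; print(c,nn,len(Q),(c-trayc)@tx,(c-trayc)@ty)
```

```text
[nan nan nan] [0. 0. 1.] 0 nan nan<stdin>:5: RuntimeWarning: Mean of empty slice.
  ret = um.true_divide(
```

View pics/w5.png

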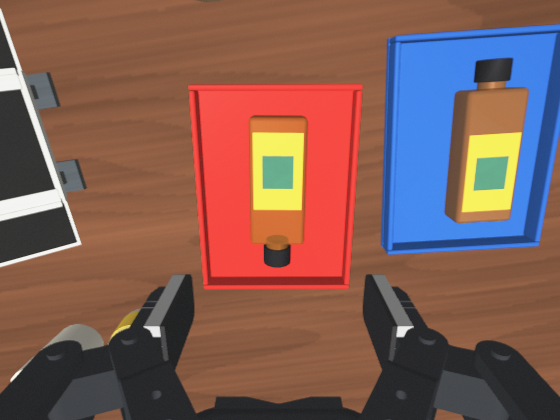

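The flask (block at cols 250–306, rows 117–243, cap at row 252) lies flat, label up, well inside the red tray (cols 192–360, rows 87–288). The gripper is clear of it.

```bash
python3 -c "
from plant import ctrl
print(ctrl.sign_off())"
```

```text
the job is handed in; nothing more can be done
None
```

I pulled the flask up the chute above the lips, gripping it rather than pushing it from below, then lifted it out and laid it label up in the red tray. The job is handed in at about 14 s; no verdict came back, but the last picture shows it lying inside the tray and released.

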